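# Stamp the cake-carton label and put the spring stamp away

## Task

Take the spring stamp from the rack, stand it squarely inside the printed frame on the carton label, let go of it, and press its head all the way down to its stop. Then put the stamp away: stand it upright in the bay of the case under the sliding cover, and slide the cover fully shut. Always set the stamp down gently rather than dropping it, and leave everything else on the table where it is.

Things in the scene. Friction and masses are not known exactly. Their poses are not given: they have to be found in the camera images.
- stamp: Spring stamp (0.15 to 0.3 kg): grey rectangular housing with upright flat sides, 38 mm along its x, 54 mm along its y, 56 mm high (z up), with a black sprung head on top; 84 mm high over all. Starts upright in one bay of the rack, its 54 mm length between the bay's end walls. Origin: centre of its underside. The half-turned stamp is equivalent everywhere.
- stamp_head (a joint): How far the stamp's head is pressed down, m: 0 up, 0.012 at its stop. It springs back by itself; it starts to move at about 2.4 N and reaches the stop at about 7.2 N.
- stamp_top (a point): Centre of the top face of the stamp's head (moves with it), 84 mm above the stamp's underside when up. The head is a block of 30 mm (x) by 40 mm (y) by 14 mm high on a central shaft.
- rack: Fixed aluminium rack with a 6 mm floor plate and two bays side by side along its y, centred at y = -36 mm and +36 mm, each 66 mm long between upright end walls (50 mm deep along x, tops at 90 mm, 84 mm above the floor plate). The bays are open towards -x and +x, so there only the stamp's 38 mm width can be gripped. Origin: centre of its underside.
- wood_stamp: Bystander: plain light-wood stamp, 38 x 54 mm block 26 mm high with a ball knob, 77 mm high, in the rack's other bay. Leave it.
- frame (a point): Centre of the black printed frame on the white paper label, at paper height, on top of the fixed pile of flat brown cardboard cake cartons (140 x 200 x 20 mm high; the frame centre is 42 mm from the pile's middle, towards its -y end). Frame inside 54 mm along x by 70 mm along y: the stamp's 54 mm length goes along the frame's y.
- cutter: Bystander: steel ring cutter, 44 mm diameter, 32 mm high, standing on the carton pile about 107 mm from the frame's centre, towards the frame's +y. Leave it.
- case_bay (a point): Centre of the bay's floor in the fixed white case, 5 mm above the table; x: the way the cover opens, z up. Bay 50 mm along x, 150 mm along y, walls 94 mm high or less: the stamp fits only with its length along y, with finger room only at its two y ends. Case 128 x 158 mm outside, 101 mm high to its rails, its middle 35 mm from here towards +x; the +x half is a closed deck.
- cover (a joint): How far the case's cover is open, m: 0 fully shut over the bay, 0.060 fully open (over the deck, bay clear). It slides along the case's +x to open, with about 1.2 N of friction, and stays where it is left. It starts nearly shut.
- cover_grip (a point): Centre of the top of the upright rib on the cover, grey, 12 mm thick along x, 50 mm long along y, standing 20 mm above the flat cover plate; moves with the cover. Shut, it is 10 mm towards +x from the bay's centre and 114 mm above the bay's floor. Axes as the case's.
- cake_ring: Bystander: steel cake ring, 150 mm diameter, 40 mm high, origin at the centre of its underside. Leave it.
- bowl: Bystander: steel bowl, 120 mm diameter, 60 mm high. Leave it.
- jar: Bystander: glass jar, 60 mm diameter, 90 mm high. Leave it.
- spatula: Bystander: spatula lying flat. Leave it.
There are look-alikes about, which are no part of the job. What is shaped like the part that bears case_bay but blue or red is not meant.

How it is judged:
By the outcome, as a careful person would: the job done as asked, in the order asked, and still so for the second after the job is handed in, with the robot touching nothing.
It also fails if it takes over 72 s, if anything falls off the work surface, if the arm or the gripper's body presses on something with over 40 N, if the wrist force passes 120 N, or if a joint passes its speed limit or range.

## Robot

A 6-joint arm with a two-finger parallel gripper is mounted at the origin on the work surface. World frame = base frame: x ahead of the robot, y to its left, z up, the work surface at z = 0. Lengths are in m, angles in rad, forces in N, time in s.
With the tool pointing down it reaches from about 0.3 to 0.775 m from the base axis. Payload 14.6 kg.
Tool frame: the origin (TCP) lies on the centre line of the jaws, within the pads' length; the fingertips stand 22 mm ahead of it and the grasp point (between the pads) lies 3 mm ahead of it; z points along the fingers, x is the direction in which the jaws open and shut, and the axes are right-handed (so a half turn about z gives the same grasp; the last joint's range is limited). The gripper opens to 85 mm and grips with 20 to 120 N. Pads are 22 mm wide; open, the fingers measure 114 mm over their backs; the gripper's body (76 mm by 85 mm) begins 54 mm behind the grasp point. The pads swing forward as they close: fully open they stand 13 mm farther back than shut.
Start: joints at [1.109, 0.3, 1.521, -0, 1.321, -0.067], TCP at [0.212, 0.508, 0.253] pointing down, gripper open.
Joint ranges: [-3.03, 3.03], [-0.79, 2.21], [0.23, 2.52], [-1.04, 4.18], [0, 3.07], [-2.55, 2.55]. Speed limits (rad/s): [2.22, 2.22, 2.57, 3.14, 3.14, 3.14].

## Interface

Orientations are given as a rotation vector (axis times angle).
In Python, from plant import arm gives the robot as it stands. Calls block until the motion is done:
- arm.move_ptp(position, orientation): joint-space move of the TCP to a pose.
- arm.move_straight(position, speed=0.15, rot=None, contact_N=None): straight line of the TCP; rot=None keeps the orientation; speed is the mean speed in m/s. With contact_N (N) it stops when the force on the tool has changed by that much, and returns True; else False.
- arm.move_joints(angles): joint-space move.
- arm.open() and arm.clamp(): open the fingers fully, or close them until they stop; the grip force is fixed at half the most.
- arm.sleep(seconds).
- arm.solve_ik(position, orientation): joint angles nearest the present ones, or None.
- arm.read_state(): the state.
- arm.get_image(name): name is "scene" or "side" or "wrist"; returns the picture (384x512x3 uint8, blue, green, red); there is no depth.
- arm.camera_info(name): a dict with "fx", "fy", "cx", "cy" (pixels), "origin" and "rotation" of the camera in the world. Camera axes: x right, y down, z forward; pixel columns grow to the right and rows downward; lengths in m; the calibration is good to about 2 mm. A picture is of the moment at which its call begins: read the wrist's pose just before it. camera_info takes no time and is no camera call; for the wrist camera it gives the pose at the moment of the call.
A pose or a line that the arm cannot do raises arm.Unreachable and nothing moves.
- arm.hand_in(): hands the job in, once; it reports no verdict.
Trained networks look in the newest picture that a camera, given by its name, has taken for a name from the list of things; names that differ only in an ending like _2 or _b are one class to them, and where a whole thing is asked for, a point or a joint stands for the part that bears it (a point fixed in the world has none). Each returns a list of dicts, best first, with "confidence" (0 to 1); they miss things now and then, are a little off and sometimes report something else, mostly with a low value. They report only what shows in the picture. A call takes as long as a camera call. They do not tell look-alikes from the thing itself.
- arm.cut_out(camera, target): "region" (384x512 bool, what is visible of it) and "xy" ([column, row] in pixels, amid what is visible of it).
- arm.place_of(camera, target): "xy" ([column, row] in pixels: a listed point, or the origin of a listed thing).
The state is a dict: "time_s": time; "joints": joint angles; "joint_velocities": joint speeds; "tau": joint torques, N m; "tcp_pos": TCP position; "tool_rot": TCP orientation; "wrist_force": force on the tool from outside, world axes, zero at the start; "wrist_torque": the same for the moment, N m; "opening": finger opening in m.
Only numpy, scipy, OpenCV 4.12 (cv2) and the standard library are available. Lean on these libraries where they do the work, as an engineer would, in place of code of your own. Each camera call takes 0.05 s, during which the arm holds its last target. There are 200 camera calls.

## Working session

There is one attempt and no reset: what is moved stays moved. The work goes in short steps, each a Python script; the robot and the scene stay as the last script left them, time stands still between calls to the robot, and variables do not carry over. Pictures are saved under pics/ and viewed, about 8 in all and at most 12, crops included, and the job is handed in when it is done.

```bash
ls; mkdir -p pics; cat > h.py <<'E'
import numpy as np, cv2
from scipy.spatial.transform import Rotation as R
from plant import arm
def ray(cam,xy,ci=None):
    c=ci or arm.camera_info(cam)
    d=np.array([(xy[0]-c['cx'])/c['fx'],(xy[1]-c['cy'])/c['fy'],1.]); Rm=np.array(c['rotation'])
    if Rm.shape!=(3,3): Rm=R.from_rotvec(Rm).as_matrix()
    return np.array(c['origin']),Rm@d
def onz(cam,xy,z,ci=None):
    o,d=ray(cam,xy,ci); return o+d*(z-o[2])/d[2]
def proj(cam,P,ci=None):
    c=ci or arm.camera_info(cam); Rm=np.array(c['rotation'])
    if Rm.shape!=(3,3): Rm=R.from_rotvec(Rm).as_matrix()
    p=(np.atleast_2d(P)-np.array(c['origin']))@Rm
    return np.c_[p[:,0]/p[:,2]*c['fx']+c['cx'],p[:,1]/p[:,2]*c['fy']+c['cy']]
def down(a):
    "tool down, jaw axis (tool x) at world angle a"
    c,s=np.cos(a),np.sin(a)
    return R.from_matrix(np.array([[c,s,0],[s,-c,0],[0,0,-1]])).as_rotvec()
E
python3 - <<'E'
from h import *
ims=[]
for c in('scene','side'):
    im=arm.get_image(c); cv2.imwrite(f'pics/{c}0.png',im)
    ci=arm.camera_info(c);print(c,ci)
    for t in('stamp','stamp_top','rack','wood_stamp','frame','cutter','case_bay','cover','cover_grip','cake_ring','bowl','jar'):
        print(t,[(np.round(r['xy']).tolist(),round(r['confidence'],2)) for r in arm.place_of(c,t)] if t!='cover' else '')
print(arm.read_state())
im=np.vstack([cv2.imread('pics/scene0.png'),cv2.imread('pics/side0.png')])
E
```

```text
pics
scene {'fx': 437.10397549258545, 'fy': 437.10397549258545, 'cx': 255.09632110049114, 'cy': 186.7221808058001, 'origin': array([1.08498137, 0.43900483, 1.07276056]), 'rotation': array([-1.39733031, -2.39902119,  0.70385218])}
stamp [([202.0, 178.0], 0.58), ([328.0, 196.0], 0.34)]
stamp_top [([198.0, 160.0], 0.52), ([137.0, 122.0], 0.23), ([219.0, 189.0], 0.17)]
rack [([208.0, 180.0], 0.58)]
wood_stamp [([217.0, 187.0], 0.67)]
frame [([133.0, 120.0], 0.75), ([198.0, 156.0], 0.42)]
cutter [([163.0, 136.0], 0.45)]
case_bay [([327.0, 195.0], 0.57)]
cover 
cover_grip [([327.0, 195.0], 0.98), ([361.0, 132.0], 0.9), ([242.0, 105.0], 0.89), ([219.0, 188.0], 0.63), ([124.0, 218.0], 0.52), ([234.0, 274.0], 0.22)]
cake_ring [([125.0, 215.0], 0.69)]
bowl [([240.0, 274.0], 0.57)]
jar [([166.0, 249.0], 0.88)]
side {'fx': 454.0615501216263, 'fy': 454.0615501216263, 'cx': 255.25115409519412, 'cy': 190.61521894488072, 'origin': array([0.40559189, 1.30053897, 1.09124726]), 'rotation': array([-0.15063446,  2.79244514, -1.31634764])}
stamp [([264.0, 183.0], 0.54), ([254.0, 192.0], 0.2)]
stamp_top [(
[... 409 characters left out ...]
], 0.69), ([258.0, 164.0], 0.32)]
{'time_s': 1.2, 'joints': array([ 1.10937665e+00,  2.99900880e-01,  1.52102100e+00, -1.13218937e-06,
        1.32067690e+00, -6.65636521e-02]), 'joint_velocities': array([-0.00044159, -0.00067373, -0.00035426,  0.00036381,  0.00118463,
       -0.00173065]), 'tau': array([ 1.46615617e-03, -5.43349993e+01, -3.61981845e+01,  9.10677784e-06,
        5.58038410e-04, -1.70774064e-05]), 'tcp_pos': array([0.21155049, 0.50767417, 0.2532712 ]), 'tool_rot': array([ 2.61401607e+00,  1.74255537e+00, -7.49430213e-06]), 'wrist_force': array([ 0.26094965,  0.63601755, -0.35571228]), 'wrist_torque': array([0.09004538, 0.01226234, 0.0086694 ]), 'opening': 0.08540268137456515}
```

View pics/scene0.png

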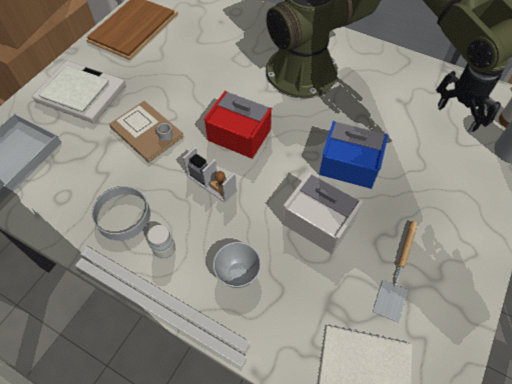

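View pics/side0.png

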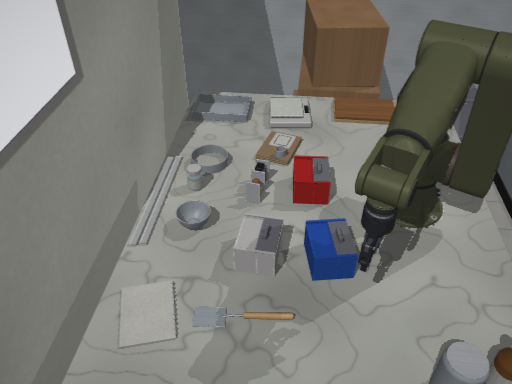

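Scene shows a white case (grey cover) at (322,208), with look-alikes in red (238,122) and blue (355,152). The white one is meant. The rack is at (210,178), with the black-headed stamp at (198,163) and the wooden one at (217,185). The label frame is at (137,121) with the cutter at (163,131).

```bash
python3 - <<'E'
from h import *
def tri(a,b):
    A=np.zeros((3,3));v=np.zeros(3);rs=[]
    for o,d in(ray('scene',a),ray('side',b)):
        d=d/np.linalg.norm(d);M=np.eye(3)-np.outer(d,d);A+=M;v+=M@o
    return np.linalg.solve(A,v)
print('top',tri((198,160),(259,162)),'frame',tri((133,120),(280,137)),onz('scene',(133,120),.02),onz('side',(280,137),.02),'grip',tri((327,195),(263,228)))
print('top z.09',onz('scene',(198,160),.09),onz('side',(259,162),.09)); print('grip z.119',onz('scene',(327,192),.119),onz('side',(266,230),.119))
print('rack',onz('scene',(208,180),0),onz('side',(257,190),0))
c=arm.camera_info('wrist');s=arm.read_state();Rt=R.from_rotvec(s['tool_rot']).as_matrix()
Rc=R.from_rotvec(c['rotation']).as_matrix()
print('cam in tool',Rt.T@(c['origin']-s['tcp_pos']),'\n',Rt.T@Rc,c['fx'],c['cx'],c['cy'])
im=cv2.imread('pics/scene0.png')[90:260,90:390];im2=cv2.imread('pics/side0.png')[110:290,190:390]
cv2.imwrite('pics/crop.png',np.hstack([cv2.resize(im,None,fx=1.6*1,fy=1.6,interpolation=2)[:270],cv2.resize(im2,None,fx=1.5,fy=1.5,interpolation=2)[:270]]))
E
```

```text
top [ 0.54787184 -0.05452154  0.10155775] frame [ 0.48457923 -0.35032012  0.03019055] [ 0.47725208 -0.35952655  0.02      ] [ 0.48612176 -0.36386233  0.02      ] grip [0.49452128 0.30713043 0.12234969]
top z.09 [ 0.54497781 -0.05746318  0.09      ] [ 0.54754668 -0.07517535  0.09      ]
grip z.119 [0.48275121 0.30198259 0.119     ] [0.48583986 0.31296602 0.119     ]
rack [ 0.5416358  -0.03692278  0.        ] [ 0.54921007 -0.01870475  0.        ]
cam in tool [ 0.0001943  -0.07055132 -0.11986808] 
 [[ 9.99998863e-01 -5.71210356e-04  1.39549301e-03]
 [ 1.58788484e-04  9.60217120e-01  2.79254468e-01]
 [-1.49948933e-03 -2.79253929e-01  9.60216119e-01]] 295.21794592908213 255.5577637067204 191.61877582632675
```

```bash
python3 - <<'E'
from h import *
arm.move_ptp([0.46,0.29,0.30],down(0.55))
ci=arm.camera_info('wrist');im=arm.get_image('wrist');cv2.imwrite('pics/w1.png',im)
for t in('case_bay','cover_grip'):
    for r in arm.place_of('wrist',t): print(t,r['xy'],r['confidence'],onz('wrist',r['xy'],.119 if t[1]=='o' else .005,ci))
for r in arm.cut_out('wrist','cover_grip'): print(r['xy'],r['confidence'],r['region'].sum())
import pickle;pickle.dump(ci,open('ci1.pkl','wb'));print(arm.read_state()['time_s'])
E
```

```text
case_bay [271.1, 154.6] 0.78 [0.47621165 0.30688765 0.005     ]
cover_grip [82.4, 65.4] 0.59 [0.2645841  0.29719765 0.119     ]
[277.1, 161.7] 0.77 6906
[84.6, 67.0] 0.67 8610
[26.2, 292.3] 0.6 405
2.6583
```

View pics/w1.png

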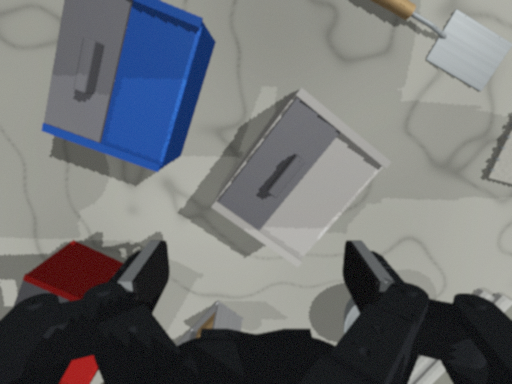

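View pics/crop.png

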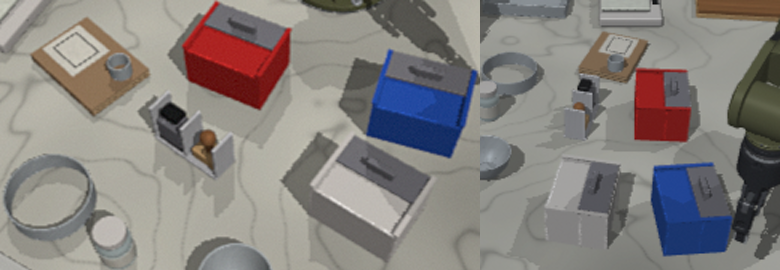

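Wrist view: the white case has outer top corners at about (300,91), (388,163), (298,263) and (217,203). The grey cover is on its left half, with the rib at (281,176). The cover opens to the lower right, towards the white deck. The blue case is at the upper left and a corner of the red one at the lower left; both are look-alikes. The crop confirms that only the white one fits.

```bash
python3 - <<'E'
from h import *
import pickle;ci=pickle.load(open('ci1.pkl','rb'))
P=np.array([onz('wrist',p,.101,ci) for p in[(300,91),(388,163),(298,263),(217,203)]])
print(P,np.linalg.norm(P-np.roll(P,-1,0),axis=1),P.mean(0))
for i in range(4):
    d=P[(i+1)%4]-P[i];print(np.degrees(np.arctan2(d[1],d[0])))
im=cv2.imread('pics/w1.png')[80:275,205:400]
cv2.imwrite('pics/c1.png',cv2.resize(im,None,fx=3,fy=3,interpolation=cv2.INTER_CUBIC))
E
```

```text
[[0.45397086 0.38780877 0.101     ]
 [0.57770537 0.37631792 0.101     ]
 [0.56214007 0.2230643  0.101     ]
 [0.44110206 0.23829896 0.101     ]] [0.12426693 0.15404204 0.12199301 0.15006261] [0.50872959 0.30637249 0.101     ]
-5.305665819216201
-95.7993962711813
172.82609195223512
85.08049018259399
```

View pics/c1.png

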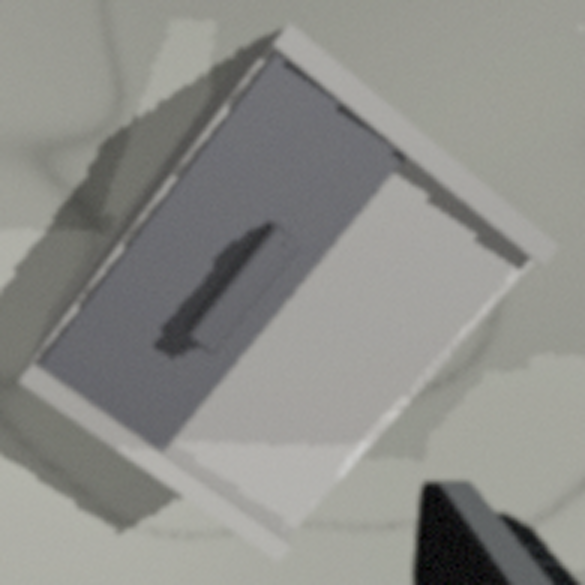

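```bash
cat >> h.py <<'E'
def st():
    s=arm.read_state();print('t %.2f'%s['time_s'],'tcp',s['tcp_pos'].round(4),'F',s['wrist_force'].round(1),'open %.4f'%s['opening']);return s
E
python3 - <<'E'
from h import *
import pickle,json;ci=pickle.load(open('ci1.pkl','rb'))
Q=[(301,89),(389,161),(300,264),(212.3,206)]
P=np.array([onz('wrist',p,.101,ci) for p in Q])
print(np.linalg.norm(P-np.roll(P,-1,0),axis=1),P.mean(0))
a=[np.arctan2(*(P[1]-P[0])[[1,0]]),np.arctan2(*(P[2]-P[3])[[1,0]]),np.arctan2(*(P[0]-P[3])[[1,0]])-np.pi/2,np.arctan2(*(P[1]-P[2])[[1,0]])-np.pi/2]
print(np.degrees(a));phi=float(np.mean(a))
ex=np.array([np.cos(phi),np.sin(phi),0]);bay=P.mean(0)*[1,1,0]-.035*ex
rib=onz('wrist',(286.3,175.7),.119,ci)
print('phi',np.degrees(phi),'bay',bay,'rib',rib,'rib rel bay x,y',(rib-bay)@ex,(rib-bay)@np.array([-ex[1],ex[0],0]))
json.dump(dict(phi=phi,bay=bay.tolist()),open('case.json','w'))
g=rib.copy()
arm.move_ptp([g[0],g[1],.20],down(phi))
arm.move_straight([g[0],g[1],.150],speed=.12)
c=arm.move_straight([g[0],g[1],.126],speed=.05,contact_N=6);print(c);st()
arm.clamp();s=st()
p=s['tcp_pos'];c=arm.move_straight(p+.075*ex,speed=.06,contact_N=12);print(c);s=st();print('moved',(s['tcp_pos']-p)@ex)
E
```

```text
[0.1240023  0.15590738 0.12697537 0.1583459 ] [0.50856788 0.30603574 0.101     ]
[-5.23844056 -4.13388181 -5.59742275 -4.51908972]
phi -4.872208711355526 bay [0.47369435 0.30900842 0.        ] rib [0.48691576 0.30869878 0.119     ] rib rel bay x,y 0.013199929578523536 0.0008144202247342068
False
t 4.52 tcp [0.4869 0.3087 0.126 ] F [-0.5 -0.4 -0.3] open 0.0851
t 5.18 tcp [0.487  0.3087 0.1262] F [-0.  -1.3  3.2] open 0.0103
True
t 6.09 tcp [0.5434 0.3033 0.1262] F [-10.2  -1.3  11.3] open 0.0102
moved 0.056664599752810255
```

```bash
python3 - <<'E'
from h import *
arm.open();s=st();p=s['tcp_pos'];arm.move_straight([p[0],p[1],.20],speed=.15)
arm.move_ptp([0.49,-0.06,0.27],down(-1.57+.0))
ci=arm.camera_info('wrist');im=arm.get_image('wrist');cv2.imwrite('pics/w2.png',im)
for t,z in(('stamp',.006),('stamp_top',.09),('wood_stamp',.006),('rack',0)):
    for r in arm.place_of('wrist',t): print(t,r['xy'],r['confidence'],onz('wrist',r['xy'],z,ci))
import pickle;pickle.dump(ci,open('ci2.pkl','wb'));st()
E
```

```text
t 6.81 tcp [0.5437 0.3031 0.126 ] F [ 0.8 -0.4  0.3] open 0.0853
stamp [257.4, 118.0] 0.81 [ 0.54683997 -0.06094027  0.006     ]
stamp_top [258.5, 123.2] 0.72 [ 0.54510032 -0.06167153  0.09      ]
wood_stamp [200.4, 111.5] 0.75 [0.5545724  0.01057915 0.006     ]
rack [229.0, 119.8] 0.84 [ 0.5442711  -0.02453126  0.        ]
rack [392.6, 172.6] 0.66 [ 0.47562826 -0.24346503  0.        ]
t 9.09 tcp [ 0.4902 -0.0595  0.2698] F [-0.7  0.2  0.7] open 0.0850
```

View pics/w2.png

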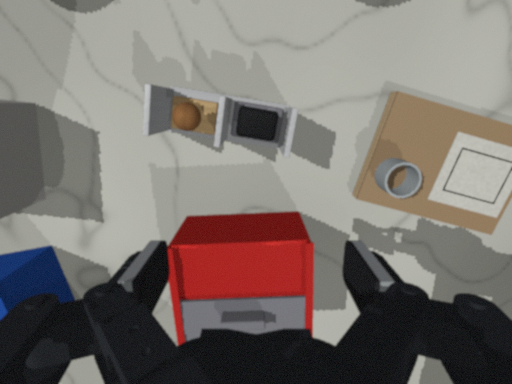

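The wrist view shows the stamp's black head at (258,122) in the right bay, the wooden stamp at (187,115), the cutter at (401,179), and the frame around (483,178). The look-alike red case is in the foreground.

```bash
python3 - <<'E'
from h import *
import pickle;ci=pickle.load(open('ci2.pkl','rb'));im=cv2.imread('pics/w2.png')
m=(im.max(2)<55).astype(np.uint8);m[:, :225]=0;m[:,290:]=0;m[:90]=0;m[155:]=0
n,l,s,c=cv2.connectedComponentsWithStats(m);k=1+np.argmax(s[1:,4]);print(s[k],c[k])
ys,xs=np.where(l==k)
P=np.array([onz('wrist',(x,y),.09,ci)[:2] for x,y in zip(xs,ys)],np.float32)
print(cv2.minAreaRect(P*1000))
# wall tops (bright) of rack
for p in[(147,86),(153,86),(146,133),(225,93),(215,146),(296,108),(288,153)]: print(p,onz('wrist',p,.09,ci).round(4))
E
```

```text
[ 236  106   43   35 1162] [256.58950086 123.27538726]
((544.700927734375, -59.93397521972656), (40.02437210083008, 28.3649845123291), 80.21826171875)
(147, 86) [0.5796 0.0453 0.09  ]
(153, 86) [0.5796 0.0395 0.09  ]
(146, 133) [0.5353 0.0507 0.09  ]
(225, 93) [ 0.5734 -0.0293  0.09  ]
(215, 146) [ 0.5225 -0.0178  0.09  ]
(296, 108) [ 0.5597 -0.0982  0.09  ]
(288, 153) [ 0.5156 -0.0918  0.09  ]
```

```bash
python3 - <<'E'
from h import *
g=[.5452,-.0602];r=down(-.163)
arm.move_ptp([*g,.19],r)
print(arm.move_straight([*g,.052],speed=.12,contact_N=8));st()
arm.clamp();s=st();print(R.from_rotvec(s['tool_rot']).as_matrix()[:,0])
arm.move_straight([*g,.18],speed=.1);st()
# look at the frame
arm.move_ptp([.44,-.26,.27],down(-.163-1.0))
ci=arm.camera_info('wrist');im=arm.get_image('wrist');cv2.imwrite('pics/w3.png',im)
for r in arm.place_of('wrist','frame'): print(r['xy'],r['confidence'],onz('wrist',r['xy'],.02,ci))
import pickle;pickle.dump(ci,open('ci3.pkl','wb'));st()
E
```

```text
False
t 11.65 tcp [ 0.5456 -0.0603  0.0527] F [-0.8  0.3 -0.5] open 0.0852
t 12.15 tcp [ 0.5454 -0.0602  0.0524] F [-0.8  0.1  4.9] open 0.0374
[ 9.86743261e-01 -1.62287772e-01  6.45015871e-04]
t 13.58 tcp [ 0.545  -0.0602  0.1794] F [-0.3  0.3 -1.9] open 0.0368
[328.8, 163.0] 0.56 [ 0.47898857 -0.34310683  0.02      ]
t 14.64 tcp [ 0.4405 -0.259   0.2693] F [ 0.5  0.9 -1.4] open 0.0376
```

View pics/w3.png

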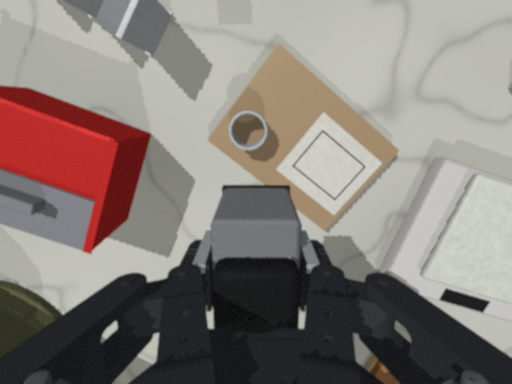

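Stamp is held. The frame's black outline shows at about (329,163) on the white label, with the cutter at (248,131). Next I fit the outline.

```bash
python3 - <<'E'
from h import *
import pickle;ci=pickle.load(open('ci3.pkl','rb'));im=cv2.imread('pics/w3.png');g=cv2.cvtColor(im,6)
lab=((im.min(2)>165)).astype(np.uint8);lab[:,:270]=0;lab[:105]=0;lab[215:]=0;lab[:,385:]=0
n,l,s,c=cv2.connectedComponentsWithStats(lab);
m=np.zeros_like(g);cv2.fillConvexPoly(m,np.array([(324,116),(380,157),(334,211),(280,164)]),1)
m=((g<120)&(m>0)).astype(np.uint8)
n,l,s,c=cv2.connectedComponentsWithStats(m,connectivity=8);print(s[1:])
k=1+np.argmax(s[1:,4]);ys,xs=np.where(l==k)
P=np.array([onz('wrist',(x,y),.02,ci)[:2] for x,y in zip(xs,ys)],np.float32)
r=cv2.minAreaRect(P*1000);print(r)
for p in[(282,43),(398,152),(328,229),(209,138)]: print(p,onz('wrist',p,.02,ci).round(4))
e=cv2.resize(im[105:220,270:390],None,fx=5,fy=5,interpolation=2)
b=cv2.boxPoints(r)/1000;q=proj('wrist',np.c_[b,[.02]*4],ci);cv2.polylines(e,[((q-[270,105]+.5)*5).astype(int)],True,(0,0,255),1);cv2.imwrite('pics/c3.png',e)
E
```

```text
[]Traceback (most recent call last):
  File "<stdin>", line 8, in <module>
    return _wrapfunc(a, 'argmax', axis=axis, out=out, **kwds)
    return bound(*args, **kwds)
ValueError: attempt to get argmax of an empty sequence
```

```bash
python3 - <<'E'
from h import *
import pickle;ci=pickle.load(open('ci3.pkl','rb'));im=cv2.imread('pics/w3.png');g=cv2.cvtColor(im,6)
M=np.zeros_like(g);cv2.fillConvexPoly(M,np.array([(324,118),(378,157),(334,209),(282,164)]),1)
print(np.percentile(g[M>0],[0,5,10,20,50]))
bh=cv2.morphologyEx(g,cv2.MORPH_BLACKHAT,np.ones((7,7)))
m=((bh>30)&(M>0)).astype(np.uint8)
n,l,s,c=cv2.connectedComponentsWithStats(m,connectivity=8);print(s[1:])
k=1+np.argmax(s[1:,4]);ys,xs=np.where(l==k)
P=np.array([onz('wrist',(x,y),.02,ci)[:2] for x,y in zip(xs,ys)],np.float32)
r=cv2.minAreaRect(P*1000);print(r)
for p in[(282,43),(398,152),(328,229),(209,138)]: print(p,onz('wrist',p,.02,ci).round(4))
e=cv2.resize(im[105:220,270:390],None,fx=5,fy=5,interpolation=2)
b=cv2.boxPoints(r)/1000;q=proj('wrist',np.c_[b,[.02]*4],ci);cv2.polylines(e,[((q-[270,105]+.5)*5).astype(int)],True,(0,0,255),1);cv2.imwrite('pics/c3.png',e)
E
```

```text
[121. 151. 171. 198. 203.]
[[292 130  74  70 450]]
((475.67901611328125, -344.43212890625), (74.67241668701172, 58.77935791015625), 75.04959106445312)
(282, 43) [ 0.5806 -0.2306  0.02  ]
(398, 152) [ 0.526  -0.4161  0.02  ]
(328, 229) [ 0.3982 -0.3838  0.02  ]
(209, 138) [ 0.4477 -0.1928  0.02  ]
```

View pics/c3.png

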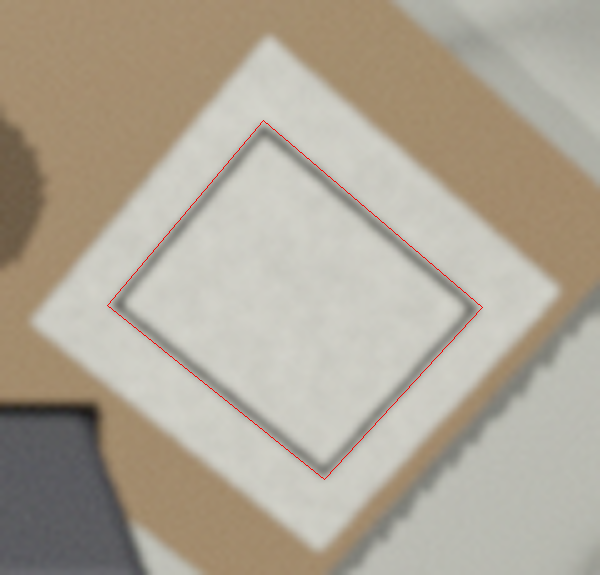

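The fit overlays the outline well: centre (0.4757, -0.3444), yaw -15°. Now I place the stamp.

```bash
python3 - <<'E'
from h import *
f=[.4757,-.3444];r=down(-.262)
arm.move_ptp([*f,.15],r)
arm.move_straight([*f,.078],speed=.08);st()
print(arm.move_straight([*f,.0635],speed=.015,contact_N=3));st()
arm.open();st()
arm.move_straight([*f,.18],speed=.15)
arm.move_ptp([.44,-.26,.27],down(-.163-1.0))
ci=arm.camera_info('wrist');im=arm.get_image('wrist');cv2.imwrite('pics/w4.png',im)
import pickle;pickle.dump(ci,open('ci4.pkl','wb'));st()
for r in arm.place_of('wrist','stamp')+arm.place_of('wrist','stamp_top'): print(r['xy'],r['confidence'],onz('wrist',r['xy'],.02,ci),onz('wrist',r['xy'],.104,ci))
m=(im.max(2)<60).astype(np.uint8);m[:,:280]=0;m[:,400:]=0;m[:80]=0;m[215:]=0
n,l,s,c=cv2.connectedComponentsWithStats(m);print(s[1:]);k=1+np.argmax(s[1:,4])
ys,xs=np.where(l==k);P=np.array([onz('wrist',(x,y),.104,ci)[:2] for x,y in zip(xs,ys)],np.float32)
print(cv2.minAreaRect(P*1000))
cv2.imwrite('pics/c4.png',cv2.resize(im[80:240,260:420],None,fx=3.5,fy=3.5,interpolation=2))
E
```

```text
t 16.62 tcp [ 0.476  -0.3446  0.0786] F [ 0.1 -0.2 -0.9] open 0.0371
True
t 17.37 tcp [ 0.4756 -0.3444  0.0664] F [-1.   1.1  4.5] open 0.0371
t 17.90 tcp [ 0.4753 -0.344   0.0656] F [ 0.1 -0.   0.1] open 0.0854
t 19.79 tcp [ 0.44   -0.2602  0.2691] F [ 0.4 -0.   0.2] open 0.0851
[329.0, 167.0] 0.85 [ 0.47402402 -0.34647736  0.02      ] [ 0.48122178 -0.320401    0.104     ]
[349.9, 179.1] 0.59 [ 0.47065067 -0.37839075  0.02      ] [ 0.47861639 -0.34504924  0.104     ]
[[ 324  158   45   43 1136]]
((476.4890441894531, -341.2819519042969), (40.204078674316406, 29.319042205810547), 74.80167388916016)
```

View pics/c4.png

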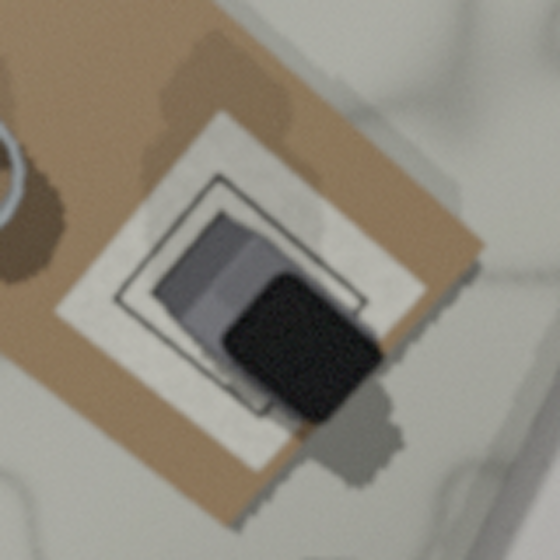

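The stamp stands square inside the frame (head yaw -15.2°, about 3 mm from the centre, all four lines clear). Next I press the head with closed fingers.

```bash
python3 - <<'E'
from h import *
f=[.4763,-.3415];r=down(-.262)
arm.clamp()
arm.move_ptp([*f,.16],r);arm.sleep(.2);st()
print(arm.move_straight([*f,.120],speed=.03,contact_N=2));st()
print(arm.move_straight([*f,.104],speed=.02,contact_N=14));st()
arm.sleep(.3);st()
arm.move_straight([*f,.17],speed=.08);arm.open()
arm.move_ptp([.44,-.26,.27],down(-.163-1.0))
ci=arm.camera_info('wrist');im=arm.get_image('wrist');cv2.imwrite('pics/w5.png',im);st()
m=(im.max(2)<60).astype(np.uint8);m[:,:280]=0;m[:,400:]=0;m[:80]=0;m[215:]=0
n,l,s,c=cv2.connectedComponentsWithStats(m);k=1+np.argmax(s[1:,4])
ys,xs=np.where(l==k);P=np.array([onz('wrist',(x,y),.104,ci)[:2] for x,y in zip(xs,ys)],np.float32)
print(cv2.minAreaRect(P*1000))
E
```

```text
t 21.79 tcp [ 0.4765 -0.3414  0.1608] F [-0.4  0.4  0.5] open 0.0001
True
t 22.88 tcp [ 0.4762 -0.3414  0.1237] F [ 0.3 -0.5  3.2] open -0.0003
True
t 23.48 tcp [ 0.4767 -0.3417  0.1142] F [-2.5  1.4  7.1] open 0.0002
t 23.78 tcp [ 0.4765 -0.3416  0.1141] F [-1.5  1.7  9.6] open -0.0000
t 26.40 tcp [ 0.44   -0.2602  0.2694] F [-0.4  0.8  0.1] open 0.0854
((476.4985656738281, -341.2035827636719), (40.2227668762207, 29.37571144104004), 74.0411605834961)
```

```bash
python3 - <<'E'
from h import *
import json;C=json.load(open('case.json'));phi=C['phi'];b=C['bay'][:2]
f=[.4765,-.3412];a=np.radians(74.8)
arm.move_ptp([*f,.18],down(a))
print(arm.move_straight([*f,.0712],speed=.1,contact_N=6));s0=st()
if abs(s0['tcp_pos'][2]-.0712)<.003:
    arm.clamp();s=st()
    if s['opening']>.045:
        arm.move_straight([*f,.22],speed=.1);st()
        arm.move_ptp([*b,.24],down(phi+np.pi/2));st()
        im=arm.get_image('scene');i2=arm.get_image('side')
        cv2.imwrite('pics/h6.png',np.hstack([cv2.resize(im[90:260,250:400],None,fx=2.6,fy=2.6,interpolation=2),cv2.resize(i2[140:310,190:330],None,fx=2.6,fy=2.6,interpolation=2)]))
E
```

```text
False
t 29.82 tcp [ 0.4768 -0.3414  0.0719] F [ 0.8 -0.1  0.8] open 0.0853
t 30.22 tcp [ 0.4768 -0.3415  0.0719] F [-0.4  0.6  6.2] open 0.0531
t 31.86 tcp [ 0.4764 -0.3411  0.2194] F [-0.3  0.2 -1.9] open 0.0531
t 34.17 tcp [0.4741 0.3084 0.24  ] F [-0.3 -0.9 -1.6] open 0.0529
```

View pics/h6.png

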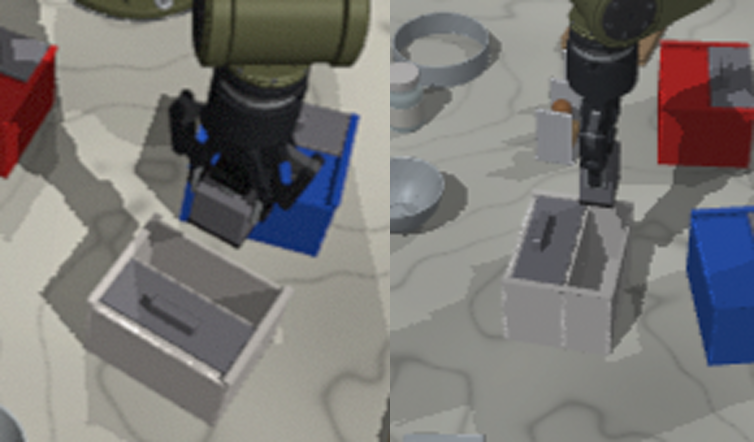

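The cover is over the deck, the bay is clear, and the stamp hangs upright above it. I lower it in now.

```bash
python3 - <<'E'
from h import *
import json;C=json.load(open('case.json'));b=C['bay'][:2]
arm.move_straight([*b,.165],speed=.1)
c=arm.move_straight([*b,.066],speed=.07,contact_N=4);s=st();print(c)
if not c:
    c=arm.move_straight([*b,.0535],speed=.012,contact_N=3);print(c);s=st()
    if c and s['tcp_pos'][2]<.060:
        arm.open();st();arm.move_straight([*b,.20],speed=.12);st()
        im=arm.get_image('scene');i2=arm.get_image('side')
        cv2.imwrite('pics/h7.png',np.hstack([cv2.resize(im[140:260,270:370],None,fx=3.5,fy=3.5,interpolation=2),cv2.resize(i2[190:310,210:310],None,fx=3.5,fy=3.5,interpolation=2)]))
E
```

```text
t 36.74 tcp [0.4739 0.3091 0.0664] F [-0.  -0.2 -2.5] open 0.0531
False
True
t 37.48 tcp [0.4737 0.309  0.0569] F [-2.1 -1.4  6.1] open 0.0526
t 37.92 tcp [0.4729 0.308  0.0558] F [-2.  -6.7  0.1] open 0.0858
t 39.27 tcp [0.4735 0.3089 0.1992] F [-0.4  0.2 -0.5] open 0.0857
```

Set down at exactly the expected floor height. Next I close the cover by its rib.

```bash
python3 - <<'E'
from h import *
import json;C=json.load(open('case.json'));phi=C['phi'];b=np.array(C['bay']);ex=np.array([np.cos(phi),np.sin(phi),0])
g=(b+.070*ex)[:2]
arm.move_ptp([*g,.20],down(phi))
arm.move_straight([*g,.150],speed=.12)
print(arm.move_straight([*g,.126],speed=.05,contact_N=6));arm.clamp();s=st()
p=s['tcp_pos'];c=arm.move_straight(p-.070*ex,speed=.05,contact_N=14);s=st();print(c,'moved',(p-s['tcp_pos'])@ex)
arm.sleep(.2);s=st();print((p-s['tcp_pos'])@ex)
arm.open();q=arm.read_state()['tcp_pos'];arm.move_straight([q[0],q[1],.20],speed=.12)
arm.move_ptp([0.42,0.27,0.30],down(0.55));st()
ci=arm.camera_info('wrist');im=arm.get_image('wrist');cv2.imwrite('pics/w8.png',im)
cr=cv2.resize(im[40:260,200:420],None,fx=1.8,fy=1.8,interpolation=2)
sc=cv2.resize(arm.get_image('scene')[90:260,80:380],None,fx=1.3,fy=1.3,interpolation=2);sc=cv2.copyMakeBorder(sc,0,cr.shape[0]-sc.shape[0],0,0,0)
cv2.imwrite('pics/f8.png',np.hstack([cr,sc]))
print(proj('wrist',[b+.010*ex+[0,0,.119],b+[0,0,.119]],ci)-[200,40])
E
```

```text
False
t 42.58 tcp [0.5432 0.3031 0.1263] F [-5.4 -1.3  4.6] open 0.0104
t 43.68 tcp [0.4833 0.3089 0.1262] F [5.1 1.6 0.2] open 0.0103
True moved 0.06022877359769216
t 43.88 tcp [0.4833 0.3089 0.1262] F [1.5 0.2 3.7] open 0.0104
0.0601646216384113
t 46.02 tcp [0.4201 0.27   0.2989] F [ 0.8  0.3 -0.6] open 0.0854
[[126.17554285 137.20470782]
 [118.77232962 131.65464952]]
```

View pics/f8.png

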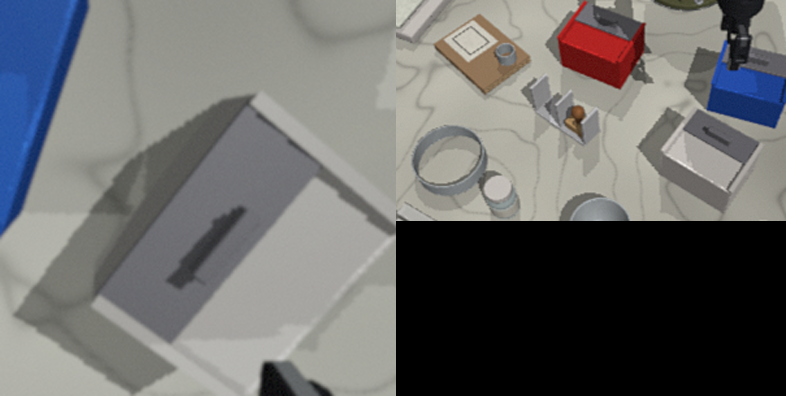

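The cover is flush over the bay with no gap at its left edge. Its rib is where the shut position projects, and it travelled 60.2 mm to a hard stop. The wooden stamp, cutter and other bystanders are in place, so I hand in.

```bash
python3 - <<'E'
from h import *
arm.hand_in()
E
```

```text
the job is handed in; nothing more can be done
```

The stamp has been pressed on the label and put away upright in the white case with the cover slid shut. I handed the job in at about 46 s on the robot's clock; hand-in gives no verdict.

- **Cover opened first:** I slid it to its stop before fetching the stamp, so the bay was clear when needed.
- **Placing:** I lowered the stamp until it touched and let go. It stood square to the frame, inside all four lines and about 3 mm off centre along its length.
- **Pressing:** The press went about 12 mm below the head's rest height. It held at about 9.6 N, against about 7.2 N to reach the stop, after a peak of about 17 N. The stamp did not move.
- **Putting away:** I regripped the stamp by its ends and lowered it into the bay. Touchdown came at exactly the expected floor height.
- **Cover shut:** It travelled 60.2 mm to its hard stop, and the last picture shows it flush over the bay.
- **Bystanders:** The ones visible in that picture (wooden stamp, cutter, cake ring, jar, bowl) are where they were. The spatula was outside that crop and not checked at the end.

One reading did not fit: a sideways force of about 7 N when the fingers opened inside the bay, gone once they were lifted clear. It could be a finger touching the case wall. I did not view the picture of the stamp standing in the bay before closing the cover.

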